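# Peel the top parts tray off a clinging stack and hold it out over the mat

## Robot

A 7-joint arm with a two-finger parallel gripper is mounted at the origin on the work surface. World frame = base frame: x ahead of the robot, y to its left, z up, the work surface at z = 0. Lengths are in mm, angles in rad, forces in N, time in s.
With the tool pointing down it reaches from about 425 to 875 mm from the base axis. Payload 4.7 kg.
Tool frame: the origin (TCP) lies between the finger pads; the fingertips stand 22 mm ahead of it and the grasp point (between the pads) lies 3 mm ahead of it (tip_extent is the distance from the TCP to the fingertips, in mm); z points along the fingers, x is the direction in which the jaws open and shut, and the axes are right-handed (so a half turn about z gives the same grasp; the last joint's range is limited). The gripper opens to 87 mm and grips with 3 to 60 N. Pads are 19 mm wide; open, the fingers measure 117 mm over their backs; the gripper's body (75 mm by 190 mm) begins 51 mm behind the grasp point.
Start: joints at [1.248, 0.321, -0.07, 1.45, 0.023, 1.371, -0.057], TCP at [214.786, -613.507, 244.587] pointing down, gripper open.
Joint ranges: [-2.86, 2.86], [-0.3, 2.09], [-1.38, 1.24], [0.06, 2.45], [-1.56, 4.7], [0.09, 2.05], [-2.69, 2.69]. Speed limits (rad/s): [2.57, 2.57, 3.14, 3.14, 3.14, 3.14, 3.14].

## Interface

Orientations are given as a rotation vector (axis times angle).
In Python, from workcell import get_state, snapshot, sign_off, tip_extent gives the robot as it stands.
- The arm moves only by the shell command python3 -m creep 'ROWS'. ROWS is JSON, one flat list of numbers, 7 for each row, row after row: the turn, a rotation vector about the world's x, y, z in rad, then the shift along the world's x, y, z in mm, then the finger opening in mm, from 0 to 87. In form: [ax, ay, az, tx, ty, tz, grip, ax, ay, az, tx, ty, tz, grip, ...]. A call has 1 to 5 rows; each row shifts and turns the pose as measured when the row begins; what a row does not reach is not made up. A row lasts 1/12 s, in which the tool goes at most 41.7 mm and 7.16 degrees, less where a joint would pass 70% of its speed; a pose out of reach is approached as far as the arm can. A call with a gripper value outside its range is refused whole. The fingers move at their own pace and stop on an object; the grip force is fixed at half the most. Time passes only in rows, so rows that do not move let the fingers close. It gives the time, the measured TCP pose, the force and the opening at its end, in the units of the state.
- get_state(): the state, without advancing time (a new reading comes with each control period).
- snapshot(name): name is "side" or "top" or "wrist"; returns a dict with "frame" (480x640x3 uint8, blue, green, red), "z_map" (480x640 float32, mm along the optical axis (not along the pixel's ray), 0 where there is no reading), "mtx" (3x3 intrinsics, pixels), "view" (4x4, takes a point from world to camera coordinates); the wrist camera has in their place "mount" (4x4, takes a point from camera to tool coordinates, whose origin is the TCP and whose axes are the tool frame's). Camera axes: x right, y up, looking along -z (the intrinsics and any distortion apply to the point x, -y, -z); pixel columns grow to the right and rows downward; lengths in mm; the calibration is good to about 2 mm. A picture is of the moment at which its call begins: read the wrist's pose just before it.
- sign_off(): hands the job in, once; it reports no verdict.
The state is a dict: "t": time; "joint_pos": joint angles; "qd": joint speeds; "joint_torque": joint torques, N m; "ee_pos": TCP position; "ee_rot": TCP orientation; "contact_force": force on the tool from outside, world axes, zero at the start; "wrist_torque": the same for the moment, N m; "opening": opening from 0.0 (shut) to 1.0 (fully open).
Only numpy, scipy, OpenCV 4.12 (cv2) and the standard library are available. Lean on these libraries where they do the work, as an engineer would, in place of code of your own. Each camera call takes 0.05 s, during which the arm holds its last target.

## Task

The parts trays in the nested stack cling together: break the top one loose by lifting one corner clear while the opposite corner is still down, then peel it off without dragging the rest of the stack along. Hold it out level, open side up, over the middle of the work mat, about 20 cm above the bench, so that I can drop the screws straight in, and leave everything else where it lies. Finish while still holding the tray there; do not put it down.

Things in the scene. Friction and masses are not known exactly. Their poses are not given: they have to be found in the camera images.
- tray_center (a point): centre (half-way up) of the TOP tray of the nested stack: a pressed sheet-metal parts tray, open upwards, 220 (x) x 150 (y) x 30 mm, 0.15 to 0.24 kg, x along the long side, z up out of the open side. Its rim is a folded band all round, 10 wide and 16 deep, upright on both faces; the rim's top is 15 above this point
- tray: the same top tray, origin at the centre of its underside. It starts nested in the stack, its rim standing on the next tray's rim (which so begins 16 below its own rim's top). Inside, 16 below the rim's top, a ledge 6 wide steps inward, then the wall drops to the floor. The rim can be pinched from above, one finger inside the tray, one outside
- stack: the rest of the stack: four identical trays stuck into one piece, 220 x 150 x 78 high, 0.8 to 1.0 kg, loose on the bench; origin at the centre of its underside, x along the long side, z up. Seated on it, the top tray's rim top is 94 above this origin. Must stay where it is
- corner_a (a point): the top tray's rim corner, on its top edge, at tray x -110, y +75; opposite corner_c. Near each of the four corners, on the short sides, a small pressed snap dimple clings to the tray below; each lets go with 2 to 3 N by the time its corner has risen some 8 mm
- corner_b (a point): the top tray's rim corner, on its top edge, at tray x +110, y +75; opposite corner_d. Otherwise the nested tray has 3.5 mm of play all round
- corner_c (a point): the top tray's rim corner, on its top edge, at tray x +110, y -75; opposite corner_a
- corner_d (a point): the top tray's rim corner, on its top edge, at tray x -110, y -75; opposite corner_b
- mat_center (a point): middle of the upper face of the green work mat, 260 x 200 x 3, fixed on the bench; the stack and the mat swap sides from start to start
- screwdriver: screwdriver, 190 long, handle 26 thick; bystander, lies between the stack and the mat
- paintbrush: paintbrush, 200 long; bystander near the back bins
- filter_ring: black plastic ring, 64 across, 18 high; bystander nearest the robot
- tape: roll of tape, 90 across, 24 high; bystander on the left
- screw_jar: closed jar, 60 across, 70 high; bystander on the left
- drive_bracket: black sheet-metal drive bracket, 100 x 100 x 24; bystander lying on the work mat
- case_fan: black fan, 120 x 120 x 25; bystander on the right, beside the chassis

How it is judged (in metres and radians):
On the way:
1. one corner of the top tray is lifted at least 18 mm off its seat while the opposite corner is still down (within 8 mm of its seat) (((z of corner_a in the frame of stack above 0.112 m and z of corner_c in the frame of stack below 0.102 m) or (z of corner_c in the frame of stack above 0.112 m and z of corner_a in the frame of stack below 0.102 m) or (z of corner_b in the frame of stack above 0.112 m and z of corner_d in the frame of stack below 0.102 m) or (z of corner_d in the frame of stack above 0.112 m and z of corner_b in the frame of stack below 0.102 m))), for 0.1 s.
At the end, for the whole second after the job is handed in: the tray is held in the fingers and by nothing else, its centre 130 to 300 mm above the bench and within 70 mm of the mat's middle seen from above, level and open side up within 0.2 rad; the rest of the stack stands flat within 30 mm of where it stood, and so does everything else (height (world z) of tray_center between 0.13 and 0.3 m and angle between tray_center's own z axis and vertical below 0.2 rad and horizontal distance between tray_center and mat_center below 0.07 m and contact force between the fingers and tray above 2 N and linear speed of stack below 0.02 m/s and distance of each of stack, screwdriver, paintbrush, filter_ring, tape, screw_jar, drive_bracket, case_fan from where it was at the start of the episode below 0.03 m and angle between stack's own z axis and vertical below 0.05 rad and contact force between stack and tray below 0.1 N); the arm keeps its last pose, push and grip.
It fails at once if the rest of the stack is dragged along: moved more than 30 mm (distance of stack from where it was at the start of the episode above 0.03 m).
It fails at once if something else on the bench is pushed more than 30 mm (distance of any of screwdriver, paintbrush, filter_ring, tape, screw_jar, drive_bracket, case_fan from where it was at the start of the episode above 0.03 m).
It also fails if it takes over 42 s, if anything falls off the work surface, if the arm or the gripper's body presses on something with over 40 N, if the wrist force passes 120 N, or if a joint passes its speed limit or range.

## Working session

There is one attempt and no reset: what is moved stays moved. The work goes in short steps, Python scripts to look and compute and a shell command to move; the robot and the scene stay as the last step left them, time stands still between calls to the robot, and variables do not carry over. Pictures are saved under pics/ and viewed, and the job is handed in when it is done.

```bash
mkdir -p pics; ls; python3 - <<'E'
from workcell import get_state, snapshot, tip_extent
import cv2,numpy as np
s=get_state(); print(s); print(tip_extent)
for n in ("side","top"):
    d=snapshot(n); cv2.imwrite(f"pics/{n}0.png",d["frame"]); np.savez(f"{n}0.npz",**d); print(n,d["mtx"],d["view"])
print(get_state()["t"])
E
```

```text
pics
{'t': 0.0, 'joint_pos': array([ 1.24809793,  0.32182531, -0.07010567,  1.45166105,  0.02263119,
        1.37078086, -0.05691421]), 'qd': array([-0.00114458,  0.00080075,  0.0005441 ,  0.00115586, -0.00020253,
        0.00028078,  0.00104206]), 'joint_torque': array([ 2.36743608e-04, -4.91293859e+01, -4.04054197e-01, -3.12526238e+01,
       -6.40494190e-02,  4.36104834e-02,  1.77113243e-04]), 'ee_pos': array([ 214.59555794, -613.023791  ,  243.46714156]), 'ee_rot': array([-2.56157018e+00,  1.81706629e+00,  2.52172563e-03]), 'contact_force': array([-0.53942684,  0.05384622,  0.22957438]), 'wrist_torque': array([-0.00609344,  0.0528553 ,  0.00611064]), 'opening': 1.0023729855093286}
22.0
side [[492.45291264   0.         319.31274228]
 [  0.         492.45291264 236.14421137]
 [  0.           0.           1.        ]] [[-7.71484772e-01 -6.36247784e-01  6.71180359e-05  4.39307904e+02]
 [ 3.11283770e-01 -3.77356362e-01  8.72183806e-01 -2.45816807e+02]
 [-5.54899686e-01  6.72897417e-01  4.89178295e-01 -8.88599857e+02]
 [ 0.00000000e+00  0.00000000e+00  0.00000000e+00  1.00000000e+00]]
top [[568.16347585   0.         322.54674075]
 [  0.         568.16347585 237.76205423]
 [  0.           0.           1.        ]] [[ 2.82350839e-02 -9.99528617e-01  1.20550176e-02 -3.93182246e+00]
 [ 9.81329202e-01  3.00122674e-02  1.89979634e-01 -5.39835550e+02]
 [-1.90251879e-01  6.46584988e-03  9.81714019e-01 -1.59413619e+03]
 [ 0.00000000e+00  0.00000000e+00  0.00000000e+00  1.00000000e+00]]
0.1
```

View pics/top0.png

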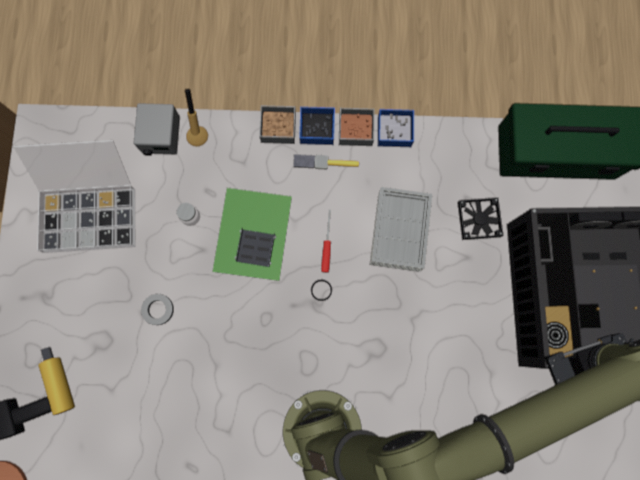

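View pics/side0.png

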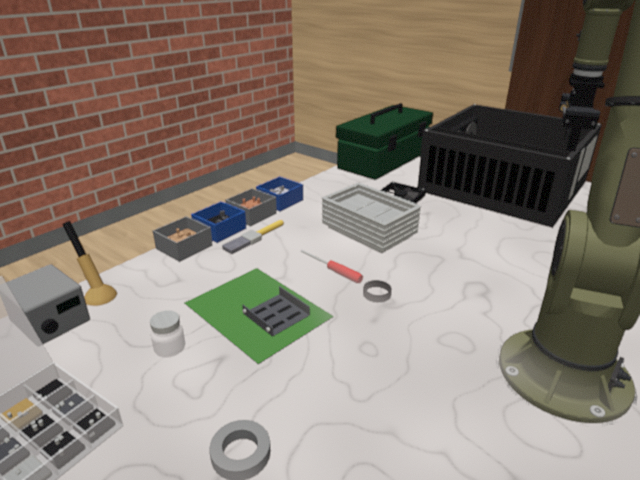

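The top view shows the stack at about (402,229), the green mat at about (253,234) and the screwdriver between them at x≈326. I'll localise the tray and the mat using depth.

```bash
cat > h.py <<'E'
import numpy as np,cv2
def world(d,T=None):
    z=d["z_map"].astype(float);K=d["mtx"]
    v,u=np.mgrid[0:480,0:640]
    x=(u-K[0,2])/K[0,0]*z; y=(v-K[1,2])/K[1,1]*z
    P=np.stack([x,-y,-z,np.ones_like(z)],-1)
    if T is None: T=np.linalg.inv(d["view"])
    W=(P@T.T)[...,:3]; W[z<=0]=np.nan
    return W
def wristT(s,d):
    T=np.eye(4);T[:3,:3]=cv2.Rodrigues(np.array(s["ee_rot"],float))[0];T[:3,3]=s["ee_pos"]
    return T@d["mount"]
def rect(p):
    r=cv2.minAreaRect(p.astype(np.float32)); return r,cv2.boxPoints(r)
E
python3 - <<'E'
from h import *
d=np.load("top0.npz"); W=world(d)
roi=np.zeros((480,640),bool); roi[175:285,355:445]=1
H=W[...,2]
print("heights",np.nanpercentile(H[roi],[1,50,90,95,99]))
m=roi&(H>86)&(H<104)
print(m.sum(),np.nanmedian(H[m]),rect(W[m][:,:2]))
m2=roi&(H>20)
print(rect(W[m2][:,:2]))
f=d["frame"].astype(int)
g=(f[...,1]>f[...,2]+35)&(f[...,1]>f[...,0]+35); g[:, :200]=0; g[:,310:]=0; g[:180]=0
print(g.sum(),rect(W[g][:,:2]),np.nanmedian(H[g]))
sd=np.load("side0.npz");Ws=world(sd)
roi=np.zeros((480,640),bool); roi[170:260,310:430]=1
m=roi&(Ws[...,2]>87)&(Ws[...,2]<104); print(m.sum(),np.nanmedian(Ws[m][:,2]),rect(Ws[m][:,:2]))
# yellow/red screwdriver
r=(f[...,2]>f[...,1]+60)&(np.arange(640)[None]>310)&(np.arange(640)[None]<340)&(np.arange(480)[:,None]>230)&(np.arange(480)[:,None]<280)
print("screwdriver handle",np.nanmean(W[r],0),np.nanmax(H[r]))
E
```

```text
heights [-8.12921377  4.71239333 83.647333   93.13679371 98.08884266]
901 93.55874708859051 (((571.2034301757812, -212.07391357421875), (150.13450622558594, 221.55319213867188), 83.64385986328125), array([[ 452.79724, -274.41586],
       [ 672.9885 , -298.9436 ],
       [ 689.6096 , -149.73196],
       [ 469.41833, -125.20422]], dtype=float32))
(((570.9920043945312, -211.95465087890625), (150.7081298828125, 222.40518188476562), 83.98187255859375), array([[ 452.50192 , -275.2346  ],
       [ 673.6814  , -298.55225 ],
       [ 689.48206 , -148.67471 ],
       [ 468.3026  , -125.357056]], dtype=float32))
4246 (((556.525390625, 222.30857849121094), (192.83477783203125, 257.95880126953125), 82.85041809082031), array([[416.54874, 142.69366],
       [672.50183, 110.58807],
       [696.5021 , 301.9235 ],
       [440.54895, 334.02908]], dtype=float32)) 2.523173257520398
702 91.7337843414079 (((568.0541381835938, -209.22393798828125), (153.89122009277344, 223.38905334472656), 83.56088256835938), array([[ 448.435  , -273.1579 ],
       [ 670.4148 , -298.2104 ],
       [ 687.6733 , -145.28998],
       [ 465.69348, -120.23749]], dtype=float32))
screwdriver handle [490.51219971   0.97714438  23.79340848] 35.54180348370937
```

```bash
python3 - <<'E'
from h import *
for n in("top0","side0"):
    d=np.load(n+".npz"); W=world(d)
    m=(W[...,1]<-340)&(W[...,1]>-600)&(W[...,0]>250)&(W[...,0]<620)
    print(n,np.nanpercentile(W[m][:,2],[50,90,99,99.8]))
E
python3 -m creep '[0,0,-0.09,10,10,38,60, 0,0,-0.09,27,27,8,60, 0,0,-0.09,25,32,0,60, 0,0,-0.09,25,32,0,60, 0,0,-0.09,25,32,0,60]'
```

```text
top0 [  3.88604149 177.71073598 204.3616293  576.81757412]
side0 [ 58.65457382 176.17991534 198.62122999 200.20996663]
t: 0.52
ee_pos: [317.3, -482.4, 285.8]
ee_rot: [-2.043, 2.385, 0.014]
contact_force: [1.2, 0.1, 0.4]
opening: 0.734
```

```bash
python3 -m creep '[0,0,0.04,25,32,0,60, 0,0,0,25,32,0,60, 0,0,0,25,32,0,60, 0,0,0,25,32,0,60, 0,0,0,25,32,0,60]'; python3 -m creep '[0,0,0,25,32,0,60, 0,0,0,25,32,0,60, 0,0,0,25,32,0,60, 0,0,0,25,32,0,60, 0,0,0,20,25,0,60]'
```

```text
t: 0.93
ee_pos: [443.6, -315.8, 284.5]
ee_rot: [2.085, -2.35, -0.017]
contact_force: [0.7, -0.4, 0.1]
opening: 0.695
t: 1.35
ee_pos: [565.3, -154.4, 283.3]
ee_rot: [2.087, -2.347, -0.019]
contact_force: [0.4, 0.6, -0.4]
opening: 0.69
```

```bash
python3 - <<'E'
from workcell import *
from h import *
s=get_state(); d=snapshot("wrist"); cv2.imwrite("pics/w1.png",d["frame"])
print(s["ee_pos"],s["ee_rot"],d["mount"])
T=wristT(s,d); W=world(d,T); np.savez("w1.npz",W=W)
H=W[...,2]; m=(H>84)&(H<104)&(W[...,0]>400)&(W[...,0]<720)&(W[...,1]<-90)
print(m.sum(),np.nanmedian(H[m]),rect(W[m][:,:2]))
E
```

```text
[ 565.28377295 -154.35676878  283.334221  ] [ 2.08651359 -2.34744352 -0.0192503 ] [[ 9.99997909e-01  1.11735857e-03  1.71269987e-03 -1.36041431e-01]
 [ 1.52766288e-03 -9.64949649e-01 -2.62430639e-01 -7.19754185e+01]
 [ 1.35944001e-03  2.62432707e-01 -9.64949339e-01 -1.39727085e+02]
 [ 0.00000000e+00  0.00000000e+00  0.00000000e+00  1.00000000e+00]]
11154 93.1020285980203 (((573.9176635742188, -210.8880615234375), (150.049560546875, 213.81321716308594), 83.60108947753906), array([[ 459.31555 , -273.5307  ],
       [ 671.79675 , -297.3602  ],
       [ 688.5198  , -148.24542 ],
       [ 476.03857 , -124.415924]], dtype=float32))
```

View pics/w1.png

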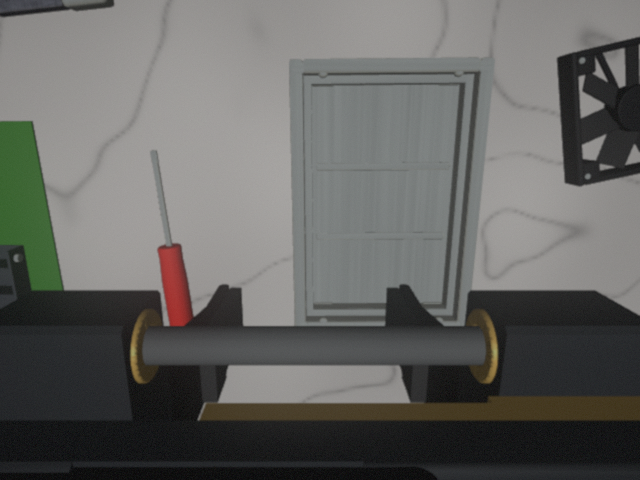

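The wrist view shows the rim at px columns 293–303, between the fingers (230 and 395). All three views agree on its position to within 2–3 mm, so I'm descending over the middle of the long +y side.

```bash
python3 -m creep '[0,0,0.005,13,13,-20,60, 0,0,0,0,0,-40,60, 0,0,0,0,0,-40,60, 0,0,0,0,0,-35,60, 0,0,0,0,0,-15,50]'; python3 - <<'E'
from workcell import *
from h import *
s=get_state();print(s["ee_pos"],s["ee_rot"],s["contact_force"],s["opening"]*87)
R=cv2.Rodrigues(s["ee_rot"])[0];print(R)
E
```

```text
t: 1.82
ee_pos: [586.9, -126.3, 132.4]
ee_rot: [-2.109, 2.31, 0.01]
contact_force: [-1.0, -0.0, -0.5]
opening: 0.662
[ 586.89865357 -126.27452408  132.40133646] [-2.1093575   2.3103585   0.00963944] [-1.03856867 -0.04728999 -0.51423628] 57.558382032306106
[[-0.09073037 -0.99586005  0.00554611]
 [-0.9957791   0.09079766  0.0134077 ]
 [-0.01385577 -0.00430622 -0.99989473]]
```

```bash
python3 -m creep '[-0.013,0.005,-0.02,-8,-15,0,45, 0,0,0,0,0,0,45, 0,0,0,0,0,0,45]'; python3 - <<'E'
from workcell import *
from h import *
s=get_state();print(s["ee_pos"],s["contact_force"],s["opening"]*87)
R=cv2.Rodrigues(s["ee_rot"])[0];print(R)
d=snapshot("wrist"); cv2.imwrite("pics/w2.png",d["frame"])
W=world(d,wristT(s,d));H=W[...,2]
for x in (620,640,660,670):
  m=(H>86)&(H<100)&(abs(W[...,0]-x)<3)&(W[...,1]>-175)&(W[...,1]<-110); print(x,W[m][:,1].min(),W[m][:,1].max())
E
```

```text
t: 2.07
ee_pos: [573.8, -142.3, 126.9]
ee_rot: [2.089, -2.338, -0.014]
contact_force: [0.0, 0.7, 0.3]
opening: 0.535
[ 573.83277602 -142.3189699   126.85839057] [0.02476998 0.69192031 0.34996114] 46.53304589495988
[[-1.12097632e-01 -9.93637026e-01 -1.09353003e-02]
 [-9.93696810e-01  1.12081082e-01  2.11665841e-03]
 [-8.77549880e-04  1.11036454e-02 -9.99937968e-01]]
620 -150.8926859085127 -140.54751062292036
640 -153.4686849144128 -143.0759712083275
660 -155.60329536311016 -145.14392992838773
670 -173.97905654436528 -146.3434580395189
```

View pics/w2.png

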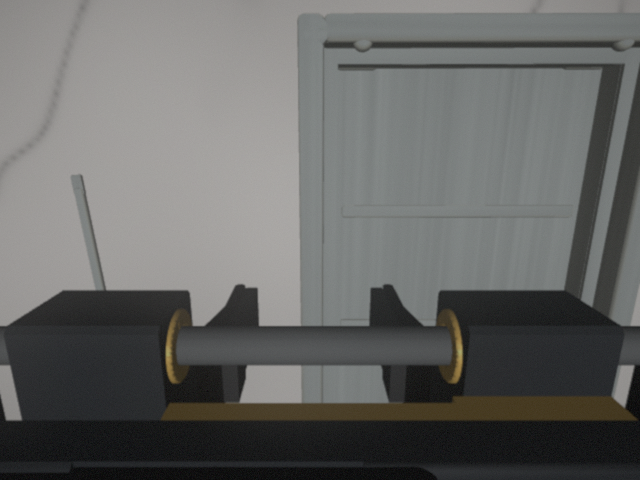

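```bash
python3 -m creep '[0,0.01,0,5,1,-14,45, 0,0,0,0,0,-8,45, 0,0,0,0,0,0,45, 0,0,0,0,0,0,45]'
```

```text
t: 2.45
ee_pos: [582.8, -145.1, 111.7]
ee_rot: [2.082, -2.34, -0.006]
contact_force: [0.5, -0.0, -0.6]
opening: 0.518
```

```bash
python3 -m creep '[0,0,0,-3,4,-9,45, 0,0,0,0,0,0,45]'; python3 -m creep '[0,0,0,0,0,0,45]'
```

```text
t: 2.62
ee_pos: [580.5, -141.2, 104.1]
ee_rot: [2.083, -2.342, -0.002]
contact_force: [-0.5, 1.3, -0.2]
opening: 0.52
t: 2.7
ee_pos: [580.6, -141.2, 104.6]
ee_rot: [2.083, -2.342, -0.001]
contact_force: [-0.5, -0.3, -0.0]
opening: 0.517
```

```bash
python3 -m creep '[0,0,0,0,0,-3,45, 0,0,0,0,0,0,30]'; python3 -m creep '[0,0,0,0,0,0,20, 0,0,0,0,0,0,10,0,0,0,0,0,0,5]'
```

```text
t: 2.87
ee_pos: [580.5, -140.9, 101.8]
ee_rot: [2.084, -2.342, 0.0]
contact_force: [-0.3, 0.1, 0.0]
opening: 0.497
t: 3.12
ee_pos: [580.6, -140.9, 102.0]
ee_rot: [2.084, -2.342, 0.001]
contact_force: [-0.6, 1.1, -0.4]
opening: 0.299
```

```bash
python3 -m creep '[0,0,0,0,0,0,5, 0,0,0,0,0,0,0,0,0,0,0,0,0,0]';python3 -m creep '[0,0,0,0,0,0,0, 0,0,0,0,0,0,0,0,0,0,0,0,0,0]'
```

```text
t: 3.37
ee_pos: [580.8, -141.2, 102.1]
ee_rot: [2.084, -2.342, 0.001]
contact_force: [-0.1, -0.4, -0.6]
opening: 0.111
t: 3.62
ee_pos: [580.8, -141.1, 102.1]
ee_rot: [2.085, -2.341, 0.001]
contact_force: [0.0, -0.3, -0.0]
opening: 0.112
```

```bash
python3 -m creep '[0.0144,0.0075,0,0,0,3,0, 0.0144,0.0075,0,0,0,3,0]';python3 -m creep '[0.0144,0.0075,0,0,0,3,0,0,0,0,0,0,0,0]'; python3 -c "
from workcell import *;s=get_state();print(s['contact_force'],s['wrist_torque'])"
```

```text
t: 3.78
ee_pos: [580.2, -140.5, 107.3]
ee_rot: [-2.09, 2.343, 0.052]
contact_force: [0.8, -2.5, -8.0]
opening: 0.112
t: 3.95
ee_pos: [580.2, -141.7, 109.7]
ee_rot: [-2.085, 2.341, 0.081]
contact_force: [1.7, 1.1, -4.7]
opening: 0.108
[ 1.69430372  1.12928362 -4.74044941] [ 0.09865607 -0.64644425  0.04532406]
```

```bash
cat > look.py <<'E'
import sys
from workcell import *
from h import *
n=sys.argv[1]
d=snapshot("side"); a=d["frame"][150:290,280:460]; a=cv2.resize(a,None,fx=4,fy=4,interpolation=cv2.INTER_CUBIC)
cv2.imwrite(f"pics/{n}.png",a)
s=get_state();print(s["t"],s["ee_pos"],s["contact_force"],s["wrist_torque"],s["opening"]*87)
R=cv2.Rodrigues(s["ee_rot"])[0];print("tool z",R[:,2],"x",R[:,0])
d=snapshot("wrist"); cv2.imwrite(f"pics/{n}w.png",d["frame"]); W=world(d,wristT(s,d)); np.savez(n+".npz",W=W)
E
python3 look.py s3
```

```text
4.0 [ 580.12166342 -141.54988766  109.45860936] [ 2.23095074 -0.6959545  -4.69813167] [-0.18972694 -0.62704364 -0.0294216 ] 9.593902005632954
tool z [-0.03003421  0.04201268 -0.99866555] x [-0.11557871 -0.99256043 -0.03827989]
```

View pics/s3.png

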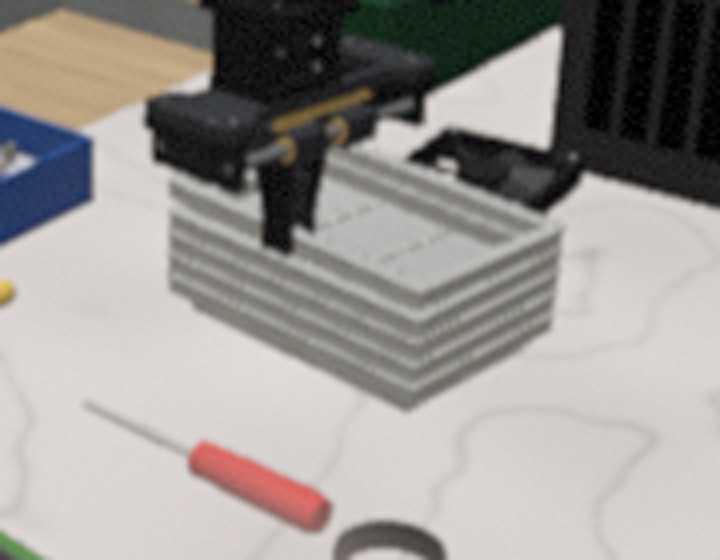

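View pics/s3w.png

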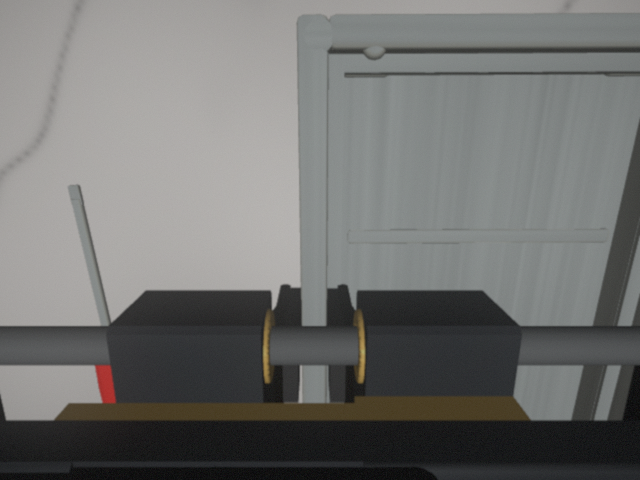

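```bash
python3 -m creep '[0.0144,0.0075,0,0,0,3,0, 0.0144,0.0075,0,0,0,3,0,0,0,0,0,0,0,0]'; cat > tilt.py <<'E'
from workcell import *
from h import *
s=get_state(); d=snapshot("wrist"); W=world(d,wristT(s,d)); f=d["frame"]
R=cv2.Rodrigues(s["ee_rot"])[0]; tcp=s["ee_pos"]
# tray frame axes from tool: x_t ~ -tool y , y_t ~ -tool x
L=(W-tcp)@R   # tool coords
# floor: inward (+tool x) 30..110 ; z about rim+28 -> tool z ~ 22-14+... 
m=(L[...,0]>30)&(L[...,0]<115)&(abs(L[...,1])<95)&(L[...,2]>20)&(L[...,2]<55)
p=W[m]
A=np.c_[p[:,0],p[:,1],np.ones(len(p))]
k=np.ones(len(p),bool)
for i in range(6):
    c=np.linalg.lstsq(A[k],p[k,2],rcond=None)[0]; r=p[:,2]-A@c; k=abs(r)<max(2,2*np.std(r[k]))
n=np.array([-c[0],-c[1],1]);n/=np.linalg.norm(n)
Ln=R.T@n
yt=-R[:,0]; yt=yt-n*(yt@n); yt/=np.linalg.norm(yt); xt=np.cross(yt,n)
G=tcp-0  # grip TCP; rim top ~ 8.3 mm below TCP (11.. along -n)
# rim-top point at grip (tray 0,70): taken on TCP axis 8.5 mm ahead
g=tcp+R[:,2]*8.5
print("t",s["t"],"tcp",tcp.round(1),"F",s["contact_force"].round(1),"M",s["wrist_torque"].round(2),"open",round(s["opening"]*87,1),"n",k.sum())
print("tool z",R[:,2].round(3),"tray normal",n.round(3),"normal in tool",Ln.round(3),"resid",r[k].std().round(2))
cen=g-70*yt
print("tray rim centre",cen.round(1),{q:(cen+x*xt+y*yt)[2].round(1) for q,x,y in(("a",-110,75),("b",110,75),("c",110,-75),("d",-110,-75))})
E
python3 tilt.py
```

```text
t: 4.3
ee_pos: [580.5, -141.7, 116.1]
ee_rot: [-2.08, 2.332, 0.131]
contact_force: [0.7, -1.3, -3.7]
opening: 0.111
t 4.3 tcp [ 580.5 -141.7  116.1] F [ 0.7 -1.3 -3.7] M [ 0.05 -0.38  0.14] open 9.7 n 45077
tool z [-0.045  0.072 -0.996] tray normal [-0.009 -0.086  0.996] normal in tool [ 0.021  0.052 -0.998] resid 0.64
tray rim centre [ 572.1 -210.4  101.5] {'a': np.float64(108.1), 'b': np.float64(108.0), 'c': np.float64(94.9), 'd': np.float64(95.1)}
```

```bash
python3 -m creep '[0.027,-0.003,0,0,0,4,0, 0.027,-0.003,0,0,0,4,0,0.027,-0.003,0,0,0,4,0,0,0,0,0,0,0,0,0,0,0,0,0,0,0]'; python3 tilt.py; python3 look.py s4
```

```text
t: 4.77
ee_pos: [579.5, -140.5, 128.1]
ee_rot: [-2.04, 2.278, 0.218]
contact_force: [1.3, 0.1, -2.0]
opening: 0.11
t 4.7667 tcp [ 579.5 -140.5  128.1] F [ 1.3  0.1 -2. ] M [ 0.11 -0.48  0.08] open 9.6 n 45052
tool z [-0.038  0.156 -0.987] tray normal [-0.016 -0.172  0.985] normal in tool [ 0.022  0.052 -0.998] resid 0.64
tray rim centre [ 571.3 -207.7  107.6] {'a': np.float64(121.0), 'b': np.float64(120.2), 'c': np.float64(94.2), 'd': np.float64(95.0)}
4.8667 [ 579.50552078 -140.40633398  127.97974532] [ 0.1909969  -0.85094329 -3.92995356] [-0.19187016 -0.42959454  0.11848768] 9.965592775071237
tool z [-0.03858816  0.15550204 -0.98708159] x [-0.11184976 -0.98228178 -0.15037333]
```

View pics/s4.png

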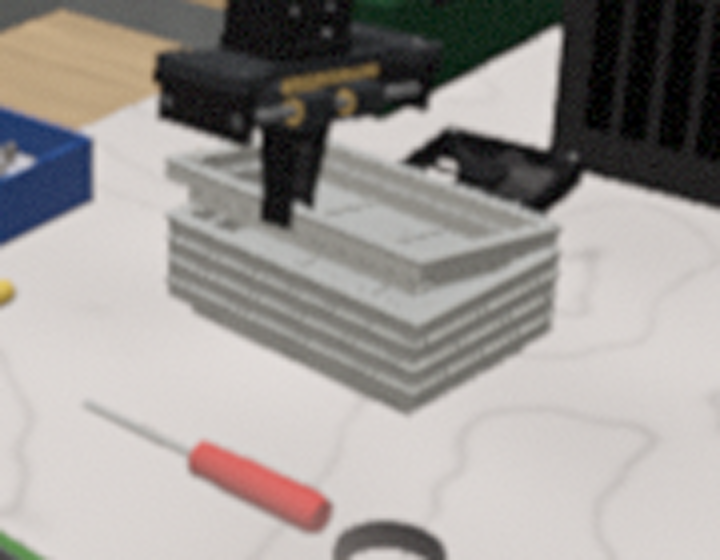

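```bash
python3 -m creep '[0.071,-0.008,0,-0.4,-3.7,9.7,0, 0.071,-0.008,0,-0.5,-4.5,9.5,0, 0.071,-0.008,0,-0.6,-5.2,9.1,0,0,0,0,0,0,0,0,0,0,0,0,0,0,0]'; python3 tilt.py
```

```text
t: 5.33
ee_pos: [577.0, -147.8, 157.2]
ee_rot: [-1.935, 2.124, 0.425]
contact_force: [0.8, 1.5, -1.6]
opening: 0.113
t 5.3333 tcp [ 577.  -147.8  157.2] F [ 0.8  1.5 -1.6] M [-0.26 -0.19 -0.  ] open 9.8 n 45073
tool z [-0.021  0.368 -0.93 ] tray normal [-0.028 -0.372  0.928] normal in tool [ 0.01   0.048 -0.999] resid 0.68
tray rim centre [ 570.1 -209.3  123.2] {'a': np.float64(152.3), 'b': np.float64(150.1), 'c': np.float64(94.1), 'd': np.float64(96.3)}
```

```bash
python3 -m creep '[0.071,-0.008,0,-0.6,-5.9,8.8,0, 0.071,-0.008,0,-0.7,-6.3,8.2,0, 0.071,-0.008,0,-0.8,-7,7.8,0,0,0,0,0,0,0,0,0,0,0,0,0,0,0]'; python3 tilt.py; python3 look.py s5
```

```text
t: 5.8
ee_pos: [574.6, -157.6, 181.8]
ee_rot: [-1.829, 1.963, 0.605]
contact_force: [0.9, 1.3, -1.0]
opening: 0.111
t 5.8 tcp [ 574.6 -157.6  181.8] F [ 0.9  1.3 -1. ] M [-0.68 -0.01 -0.01] open 9.6 n 44825
tool z [-0.009  0.556 -0.831] tray normal [-0.039 -0.559  0.828] normal in tool [ 0.008  0.048 -0.999] resid 0.74
tray rim centre [ 569.4 -210.7  135.5] {'a': np.float64(178.5), 'b': np.float64(176.6), 'c': np.float64(92.5), 'd': np.float64(94.5)}
5.9 [ 574.40233866 -157.4503437   181.72928898] [-0.0882282  -0.96086779 -1.71769916] [-0.72579286  0.01699107  0.03708593] 9.553834213433971
tool z [-0.00976287  0.55531915 -0.83158002] x [-0.07302192 -0.82979522 -0.55327   ]
```

View pics/s5.png

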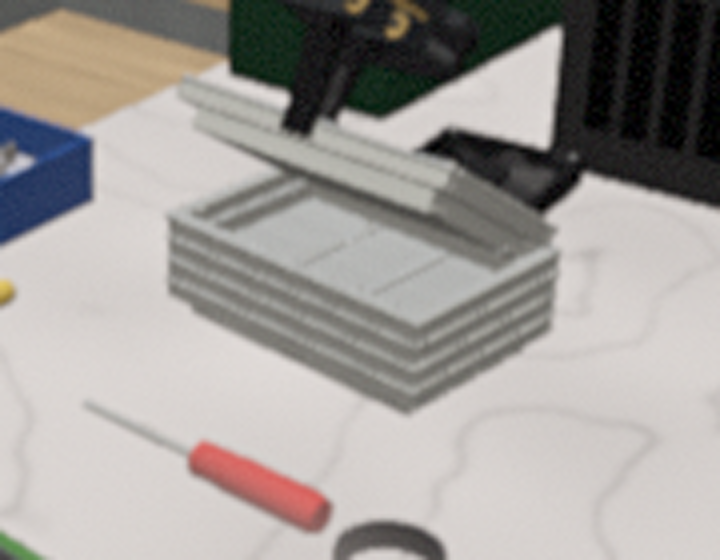

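```bash
python3 -m creep '[0,0,0,0,0,4,0,0,0,0,0,0,0,0]';python3 -m creep '[0,0,0,0,0,4,0,0,0,0,0,0,0,0]'; python3 tilt.py
```

```text
t: 6.12
ee_pos: [574.6, -154.1, 186.5]
ee_rot: [-1.836, 1.96, 0.605]
contact_force: [0.6, 0.5, -1.5]
opening: 0.108
t: 6.28
ee_pos: [574.9, -152.0, 191.5]
ee_rot: [-1.84, 1.958, 0.604]
contact_force: [-0.4, -0.4, -1.6]
opening: 0.113
t 6.2833 tcp [ 574.9 -152.   191.5] F [-0.4 -0.4 -1.6] M [-0.78 -0.06 -0.03] open 9.9 n 44845
tool z [-0.014  0.553 -0.833] tray normal [-0.035 -0.556  0.83 ] normal in tool [ 0.007  0.048 -0.999] resid 0.74
tray rim centre [ 570.2 -205.3  145.4] {'a': np.float64(188.1), 'b': np.float64(186.4), 'c': np.float64(102.8), 'd': np.float64(104.5)}
```

```bash
python3 -m creep '[0,0,0,0,0,8,0,0,0,0,0,0,12,0,0,0,0,0,0,20,0,0,0,0,0,0,20,0,0,0,0,0,0,0,0]'; python3 tilt.py; python3 look.py s6
```

```text
t: 6.75
ee_pos: [573.9, -151.3, 255.7]
ee_rot: [-1.84, 1.958, 0.608]
contact_force: [1.0, -0.5, -2.1]
opening: 0.112
t 6.75 tcp [ 573.9 -151.3  255.7] F [ 1.  -0.5 -2.1] M [-0.76 -0.12 -0.  ] open 9.8 n 44909
tool z [-0.016  0.554 -0.832] tray normal [-0.033 -0.556  0.831] normal in tool [ 0.006  0.048 -0.999] resid 0.74
tray rim centre [ 569.1 -204.5  209.6] {'a': np.float64(252.4), 'b': np.float64(250.3), 'c': np.float64(166.8), 'd': np.float64(168.9)}
6.85 [ 572.64906196 -151.45429557  251.84010956] [-0.40241365 -0.17060223 -2.0848077 ] [-0.8018973   0.01933991 -0.00458203] 9.498736912532113
tool z [-0.01900948  0.55437749 -0.83204822] x [-0.06902912 -0.83094051 -0.55206236]
```

View pics/s6.png

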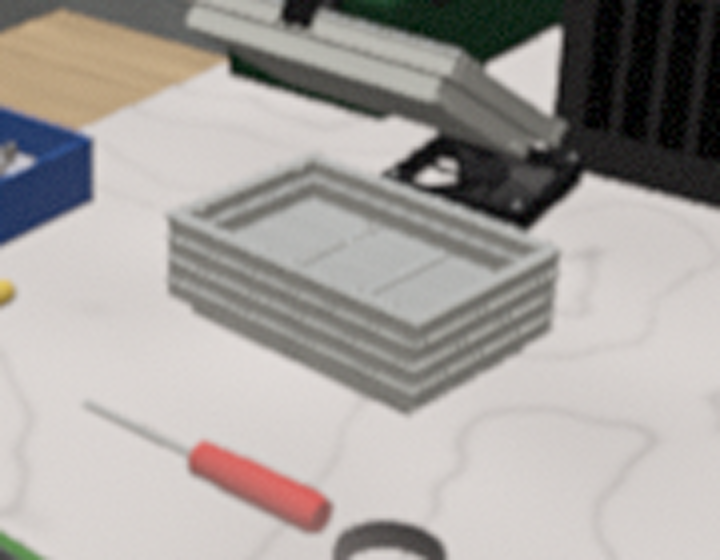

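```bash
python3 -m creep '[-0.098,0.006,0,0,5,3,0,-0.098,0.006,0,0,5,3,0,-0.098,0.006,0,0,5,0,0,-0.098,0.006,0,0,5,0,0,-0.098,0.006,0,0,5,0,0]'; python3 -m creep '[-0.07,0.006,0,0,5,0,0,0,0,0,0,0,0,0]'; python3 tilt.py
```

```text
t: 7.32
ee_pos: [566.8, -137.3, 245.3]
ee_rot: [-2.092, 2.317, 0.159]
contact_force: [0.6, -0.1, -2.8]
opening: 0.113
t: 7.48
ee_pos: [566.4, -124.4, 244.2]
ee_rot: [2.088, -2.294, -0.081]
contact_force: [-0.1, 1.4, -1.1]
opening: 0.111
t 7.4833 tcp [ 566.4 -124.4  244.2] F [-0.1  1.4 -1.1] M [ 0.27 -0.09  0.02] open 9.6 n 45379
tool z [-0.064  0.013 -0.998] tray normal [ 0.017 -0.016  1.   ] normal in tool [ 0.008  0.047 -0.999] resid 0.64
tray rim centre [ 559.3 -194.   234.7] {'a': np.float64(237.8), 'b': np.float64(233.8), 'c': np.float64(231.7), 'd': np.float64(235.6)}
```

```bash
python3 -m creep '[0,0,0,0,15,0,0,0,0,0,0,25,0,0,0,0,0,0,30,0,0,0,0,0,0,30,0,0,0,0,0,0,30,0,0]'; python3 -m creep '[0,0,0,0,30,0,0,0,0,0,0,30,0,0,0,0,0,0,30,0,0,0,0,0,0,30,0,0,0,0,0,0,30,0,0]'; python3 tilt.py
```

```text
t: 7.95
ee_pos: [563.0, -10.6, 237.0]
ee_rot: [2.048, -2.323, -0.104]
contact_force: [0.4, -0.3, -2.1]
opening: 0.115
t: 8.37
ee_pos: [562.8, 133.9, 230.9]
ee_rot: [2.019, -2.343, -0.127]
contact_force: [-0.1, -0.5, -3.0]
opening: 0.109
t 8.3667 tcp [562.8 133.9 230.9] F [-0.1 -0.5 -3. ] M [ 0.15 -0.23  0.02] open 9.5 n 45347
tool z [-0.088  0.032 -0.996] tray normal [ 0.04  -0.035  0.999] normal in tool [ 0.01   0.047 -0.999] resid 0.64
tray rim centre [551.6  65.  220.5] {'a': np.float64(227.6), 'b': np.float64(217.6), 'c': np.float64(213.4), 'd': np.float64(223.3)}
```

```bash
python3 -m creep '[-0.01,-0.012,0,1,30,1,0,-0.01,-0.012,0,1,30,1,0,-0.01,-0.012,0,1,30,1,0,-0.01,-0.01,0,1,25,1,0,0,0,0,0,12,0,0]'; python3 -m creep '[0,0,0,0,0,0,0,0,0,0,0,0,0,0,0,0,0,0,0,0,0]'; python3 tilt.py; python3 - <<'E'
from workcell import *
import cv2
for n in("top","side"): cv2.imwrite(f"pics/{n}7.png",snapshot(n)["frame"])
E
```

```text
t: 8.83
ee_pos: [568.4, 262.0, 228.4]
ee_rot: [2.009, -2.361, -0.056]
contact_force: [-0.1, 1.2, -1.2]
opening: 0.115
t: 9.08
ee_pos: [568.9, 259.7, 225.4]
ee_rot: [2.004, -2.358, -0.064]
contact_force: [0.7, -0.1, -2.3]
opening: 0.111
t 9.0833 tcp [568.9 259.7 225.4] F [ 0.7 -0.1 -2.3] M [ 0.17 -0.13 -0.07] open 9.6 n 45377
tool z [-0.062  0.002 -0.998] tray normal [ 0.014 -0.004  1.   ] normal in tool [ 0.01   0.047 -0.999] resid 0.64
tray rim centre [557.1 190.6 216.8] {'a': np.float64(218.5), 'b': np.float64(215.3), 'c': np.float64(215.0), 'd': np.float64(218.2)}
```

View pics/top7.png

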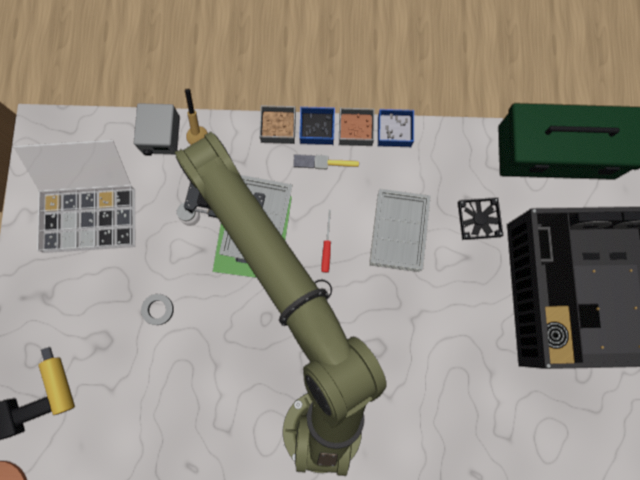

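View pics/side7.png

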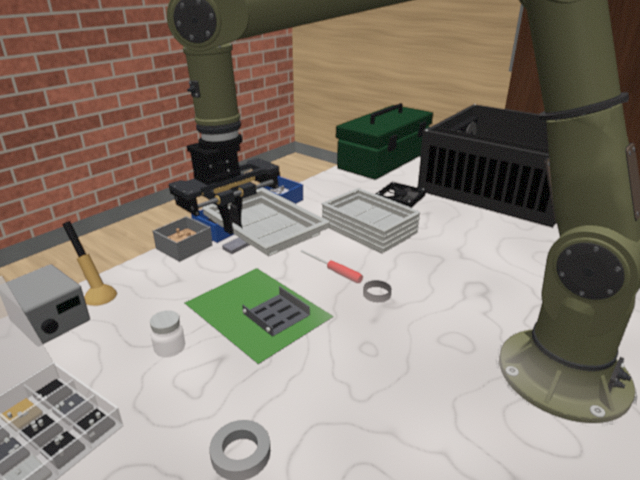

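```bash
python3 -m creep '[0,-0.007,0,0,15,0,0,0,-0.007,0,0,15,0,0,0,0,0,0,0,0,0]'; python3 -m creep '[0,0,0,0,0,0,0,0,0,0,0,0,0,0]'; python3 tilt.py; python3 - <<'E'
from workcell import *
from h import *
for n in("top","side"):
    d=snapshot(n); cv2.imwrite(f"pics/{n}8.png",d["frame"])
    W=world(d);H=W[...,2]
    m=(H>204)&(H<226)&(W[...,0]>430)&(W[...,0]<690)&(W[...,1]>110)&(W[...,1]<330)
    m=cv2.morphologyEx(m.astype(np.uint8),cv2.MORPH_OPEN,np.ones((2,2)))>0
    print(n,m.sum(),rect(W[m][:,:2])[0])
    if n=="top":
        roi=np.zeros((480,640),bool); roi[175:285,355:445]=1
        q=roi&(H>70); print("stack",rect(W[q][:,:2])[0],np.nanpercentile(H[q],95))
        f0=cv2.imread("pics/top0.png");x=np.abs(f0.astype(int)-d["frame"]).max(-1)>60
        cv2.imwrite("pics/diff8.png",(x*255).astype(np.uint8))
E
```

```text
t: 9.48
ee_pos: [571.5, 284.1, 226.2]
ee_rot: [1.999, -2.378, -0.045]
contact_force: [-1.0, 0.7, -1.8]
opening: 0.112
t: 9.65
ee_pos: [572.1, 281.7, 226.4]
ee_rot: [1.997, -2.378, -0.043]
contact_force: [0.4, 0.5, -3.5]
opening: 0.109
t 9.65 tcp [572.1 281.7 226.4] F [ 0.4  0.5 -3.5] M [ 0.24 -0.11  0.02] open 9.5 n 45295
tool z [-0.045 -0.001 -0.999] tray normal [-0.003 -0.     1.   ] normal in tool [ 0.01   0.047 -0.999] resid 0.64
tray rim centre [559.6 212.8 217.8] {'a': np.float64(217.6), 'b': np.float64(218.2), 'c': np.float64(218.1), 'd': np.float64(217.5)}
top 655 ((568.1284790039062, 179.9806365966797), (185.70938110351562, 295.9574279785156), 57.40928268432617)
stack ((570.3965454101562, -210.68408203125), (150.70025634765625, 221.44073486328125), 83.95496368408203) 84.09101298264012
side 1839 ((582.70166015625, 88.22038269042969), (270.2646484375, 450.8687744140625), 54.763458251953125)
```

View pics/side8.png

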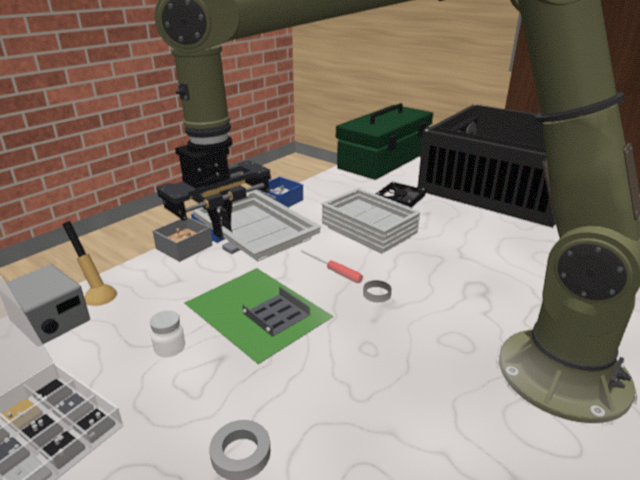

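View pics/diff8.png

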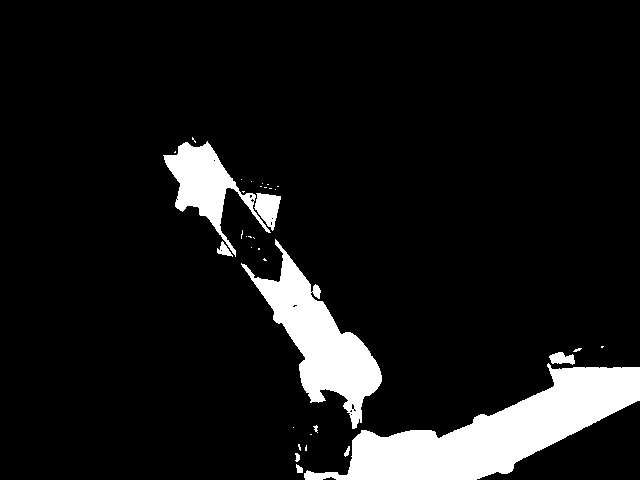

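```bash
python3 - <<'E'
from workcell import *
from h import *
d=snapshot("side");K=d["mtx"]
yaw=np.deg2rad(-10)
s=get_state();R=cv2.Rodrigues(s["ee_rot"])[0];yt=-R[:2,0];yt/=np.linalg.norm(yt);xt=np.array([yt[1],-yt[0]])
g=(s["ee_pos"]+R[:,2]*8.5);c=g[:2]-70*yt;print(s["t"],c,s["ee_pos"],s["opening"]*87,s["contact_force"],abs(s["qd"]).max())
im=d["frame"].copy()
for x,y in((-110,75),(110,75),(110,-75),(-110,-75)):
    p=d["view"]@np.r_[c+x*xt+y*yt,g[2],1]; q=(int(K[0,0]*p[0]/-p[2]+K[0,2]),int(K[1,1]*-p[1]/-p[2]+K[1,2])); cv2.circle(im,q,2,(0,0,255),-1)
cv2.imwrite("pics/proj.png",cv2.resize(im[140:300,140:360],None,fx=3,fy=3))
E
```

```text
9.85 [559.74670731 212.73069614] [572.2678135  281.68299249 226.30431178] 9.817614198233258 [-0.38719031  1.25450465 -1.36060644] 0.005366865109489735
```

View pics/proj.png

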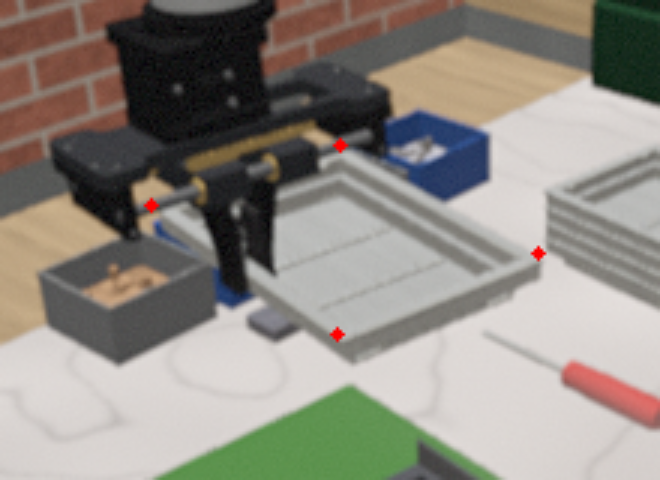

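The predicted corners fall within about 5 camera pixels (roughly 1 cm) of the tray's real corners, well inside the 70 mm limit. The arm is still, so I'm handing in.

```bash
python3 -c "
from workcell import *;print(sign_off())"
```

```text
the job is handed in; nothing more can be done
None
```

The top tray is off the stack and held level, open side up, over the work mat. I handed the job in at about 9.9 s of the 42 s allowed, and `sign_off` gives no verdict.

**How it came off:** I pinched the rim at the middle of the long side facing the mat. I had meant to lift corner a alone, but the tray turned in the fingers about the jaw axis. Corners a and b therefore came up together, reaching about 26 mm while c and d were still within 1–2 mm of their seats, so the corner condition was still met. I then tilted the tray to about 34°, lifted it clear without it slipping further in the fingers, levelled it and carried it to the mat.

**Last checks before handing in:**
- **Tray position:** its centre is about 203 mm above the bench and about 10 mm from the mat's middle by the wrist camera. The side camera differs by about 1 cm (5 pixels); the limit is 70 mm.
- **Level:** within 0.01 rad by the wrist camera.
- **Grip:** the fingers are still closed on the rim at about 9.7 mm, and the arm was at rest.
- **Stack:** its measured position is within about 2 mm of the start, with no tilt visible.
- **Other things on the bench:** the top picture shows no change for what it can see. It can't show the drive bracket or the part of the mat under the tray and arm. In the side picture the bracket looks unmoved.

One check failed: the direct depth-rectangle measurement of the held tray in the top and side pictures was spoilt by the arm and gripper. I used the wrist-camera estimate and the corner projection instead.

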